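# Key a food-processor disc onto its drive

### The arm

A 6-joint arm with a two-finger parallel gripper is mounted at the origin on a cart in front of the work surface, level with it; the furniture and walls round the work are solid. World frame = base frame: x ahead of the robot, y to its left, z up, the work surface at z = 0. Lengths are in m, angles in rad, forces in N, time in s.
With the tool pointing down it reaches from about 0.3 to 0.775 m from the base axis. Payload 14.6 kg.
Tool frame: the origin (TCP) lies between the finger pads; the fingertips stand 14 mm ahead of it and the grasp point (between the pads) lies 5 mm behind it; z points along the fingers, y is the line along which they close (so a half turn about z gives the same grasp; the last joint's range is limited). The gripper opens to 94 mm and grips with 3 to 60 N. Pads are 16 mm wide; open, the fingers measure 119 mm over their backs; the gripper's body (75 mm by 177 mm) begins 78 mm behind the grasp point.
Start: joints at [-1.24, 0.3, 1.521, -0, 1.321, -0.067], TCP at [0.213, -0.507, 0.219] pointing down, gripper open.
Joint ranges: [-3.03, 3.03], [-0.79, 2.21], [0.23, 2.52], [-1.04, 4.18], [0, 3.07], [-2.55, 2.55]. Speed limits (rad/s): [2.22, 2.22, 2.57, 3.14, 3.14, 3.14].

### API

Orientations are given as [roll, pitch, yaw] about the fixed x, y, z axes, in that order (R = Rz(yaw) Ry(pitch) Rx(roll)).
In Python, from station import ctrl gives the robot as it stands. The module is installed in compiled form; this text tells all that it offers.
- The arm moves only by the tool move_arm, never from a script. Its argument "targets" is a list of rows, each a list of 7 numbers: the opening, from -1 (shut) to 1 (fully open), then the shift along the tool's x, y, z in units of 50 mm (1.0 is 50 mm), then the turn, a rotation vector about the tool's x, y, z in rad. A call has 1 to 12 rows; each row is the pose to reach, as a shift and turn from the pose commanded when the call began, along the tool's axes at that moment; what a row does not reach only later rows make up. A row lasts 1/10 s, in which the tool goes at most 50 mm and 8.59 degrees, less where a joint would pass 70% of its speed; a pose out of reach is approached as far as the arm can. A call with a gripper value outside its range is refused whole. The fingers move at their own pace and stop on an object; "grip_force" is the grip in N (left out, the last holds). Time passes only in rows, so rows that repeat a pose let the fingers close. It gives the time, the measured TCP pose, the force, the opening and the grip force at its end, in the units of the state.
- ctrl.get_obs(): the state, without advancing time (a new reading comes with each control period).
- ctrl.camera(name): name is "scene" or "top" or "wrist"; returns (picture, depth): 480x640x3 uint8, red, green, blue; 480x640 float32, m along the optical axis (not along the pixel's ray), 0 where there is no reading.
- ctrl.camera_params(name): a dict with "intrinsics" (3x3 intrinsics, pixels), "rvec" (rotation vector, rad) and "tvec" (3), from world to camera coordinates, as OpenCV has them; the wrist camera has in their place "T_tool_cam" (4x4, takes a point from camera to tool coordinates, whose origin is the TCP and whose axes are the flange's). Camera axes: x right, y down, z forward; pixel columns grow to the right and rows downward; lengths in m; the calibration is good to about 2 mm. A picture is of the moment at which its call begins: read the wrist's pose just before it. camera_params takes no time and is no camera call.
- ctrl.hand_in(): hands the job in; it is judged then, once.
Trained networks look in the newest picture that a camera, given by its name, has taken for a name from the list of things; names that differ only in an ending like _2 or _b are one class to them, and where a whole thing is asked for, a point or a joint stands for the part that bears it (a point fixed in the world has none). Each returns a list of dicts, best first, with "score" (0 to 1); they miss things now and then, are a little off and sometimes report something else, mostly with a low value. They report only what shows in the picture. A call takes as long as a camera call.
- ctrl.cut_out(camera, target): "region" (480x640 bool, what is visible of it) and "point" ([column, row] in pixels, amid what is visible of it).
- ctrl.tip_of(camera, target): "point" ([column, row] in pixels: a listed point, or the origin of a listed thing).
The state is a dict: "time_s": time; "qpos": joint angles; "joint_vel": joint speeds; "tau": joint torques, N m; "ee_pos": TCP position; "eef_rot": TCP orientation; "force": force on the tool from outside, world axes, zero at the start; "moment": the same for the moment, N m; "grip_width": finger opening in m; "grip_force": force on a finger pad.
Only numpy, scipy, OpenCV 4.12 (cv2) and the standard library are available. Lean on these libraries where they do the work, as an engineer would, in place of code of your own. Each camera call takes 0.05 s, during which the arm holds its last target. There are 200 camera calls.

### The job

The steel grating disc stands unkeyed on the food processor's drive. With a fingertip against its upright black stud, push the disc round until the notch in its rim is over the orange key, then press its black hub straight down until the disc is fully home, its top flush with the key. Do not grip, lift or force the disc, leave the tumbler, salt shaker and teaspoon alone, and finish clear of everything.

Things in the scene. Friction and masses are not known exactly. Their poses are not given: they have to be found in the camera images.
- processor: White drum-shaped drive base of a food processor, 150 mm across, flat top 40 mm above the worktop, fixed there. A low control pod on its side points along its own -x. Origin: centre of its underside, on the vertical drive axis; x points towards the key, z up. In the middle of the top is a bore for the disc's stem.
- collar (a joint): Black drive collar round the bore, 68 mm across, that carries the disc from below. 0: up (start), 0.008: down on its stop. It stays up under the disc's weight, takes a press of about 5 N on the disc to push down, and stays down.
- key (a point): Middle of the top face of the orange key, a fixed upright rib on the drum's top: 8 mm wide, 13 mm high, reaching radially from 45 to 68 mm from the drive axis, so that its outer end shows beyond the disc's rim. This point is 52 mm from the axis, 52.5 mm above the worktop. While the disc is up, its underside is 1.5 mm above the key.
- disc: Loose steel disc, 112 mm across, 6.5 mm thick, 300 g, its stem standing in the bore with 1 mm play: it turns easily and stays where left. Origin: centre of the plate's underside, 54 mm above the worktop at the start, 46 mm when home; x points to the notch, z up. It sinks only with the notch over the key (within about 4 degrees); else the key holds that side up and it only tilts a little.
- notch (a point): Middle of the one notch in the disc's rim, at the level of the disc's top face, 52 mm from the disc's axis. The notch is open outwards and cut through, 14 mm deep, 13 mm wide at its bottom and 18 mm at the rim. It must come straight over key.
- stud (a point): Top of the upright black stud on the disc, the thing to push sideways: 12 mm thick, 20 mm high above the plate, 46 mm from the disc's axis, opposite the notch.
- hub (a point): Centre of the top of the black hub in the middle of the disc, the place to press: 24 mm across, 12 mm above the plate; 72.5 mm above the worktop at the start and 64.5 mm when the disc is home.
- tumbler: Clear glass tumbler, 80 mm across, 88 mm high, loose bystander behind the work. Origin: centre of its underside.
- shaker: Salt shaker with grey top, 44 mm across, 90 mm high, loose bystander behind the work. Origin: centre of its underside.
- teaspoon: Metal teaspoon, 130 mm long, lying to the left of the work, loose bystander. Origin: centre of its underside.

How it is judged:
By the outcome, as a careful person would: the job done as asked, in the order asked, and still so for the second after the job is handed in, with the robot touching nothing.
It also fails if it takes over 67 s, if anything falls off the work surface, if the arm or the gripper's body presses on something with over 40 N, if the wrist force passes 120 N, or if a joint passes its speed limit or range.

## Working session

There is one attempt and no reset: what is moved stays moved. The work goes in short steps, Python scripts to look and compute and a tool call to move; the robot and the scene stay as the last step left them, time stands still between calls to the robot, and variables do not carry over. Pictures are saved under pics/ and viewed, at most 10 in all, crops included, and the job is handed in when it is done.

Besides the shell and the picture viewer there is one more tool, called as name(argument=value, ...), one argument or row to a line, values as JSON. move_arm: Moves the arm, as the interface text tells. Its arguments: {"type":"object","properties":{"targets":{"type":"array"},"grip_force":{"type":"number"}},"required":["targets"]}

```bash
mkdir -p pics; cat > h.py <<'E'
import numpy as np, cv2
from scipy.spatial.transform import Rotation as R
from station import ctrl
def look(c):
    im,d=ctrl.camera(c); return im,d
def params(c):
    p=ctrl.camera_params(c); K=np.array(p["intrinsics"])
    if "rvec" in p:
        Rm=cv2.Rodrigues(np.array(p["rvec"],float))[0]; t=np.array(p["tvec"]).ravel()
        return K,Rm.T,-Rm.T@t
    o=ctrl.get_obs(); T=np.array(p["T_tool_cam"]); Rt=R.from_euler('xyz',o["eef_rot"]).as_matrix()
    return K,Rt@T[:3,:3],Rt@T[:3,3]+np.array(o["ee_pos"])
def ray(c,px,P=None):
    K,Rc,o=P or params(c)
    return o,Rc@np.linalg.inv(K)@np.array([px[0],px[1],1.])
def atz(c,px,z,P=None):
    o,d=ray(c,px,P); return o+d*(z-o[2])/d[2]
def atd(c,px,dep,P=None):
    o,d=ray(c,px,P); return o+d*dep
def tri(rays):
    A=0;b=0
    for o,d in rays:
        d=d/np.linalg.norm(d); M=np.eye(3)-np.outer(d,d); A=A+M; b=b+M@o
    return np.linalg.solve(A,b)
E
python3 - <<'E'
from h import *
np.set_printoptions(precision=4,suppress=True)
print(ctrl.get_obs())
ims=[]
rs={}
for c in("scene","top"):
    im,d=look(c); cv2.imwrite(f"pics/{c}1.png",im[:,:,::-1])
    for n in("key","notch","stud","hub","processor","disc","tumbler","shaker","teaspoon"):
        r=ctrl.tip_of(c,n)
        for q in r[:2]:
            u,v=np.clip(np.round(q["point"]).astype(int),0,[639,479]); print(c,n,round(q["score"],2),np.array(q["point"]),atd(c,q["point"],d[v,u]))
        if r: rs.setdefault(n,[]).append(ray(c,r[0]["point"]))
for n in rs:
    if len(rs[n])==2: print(n,tri(rs[n]))
E
```

```text
{'time_s': 0.0, 'qpos': array([-1.2396,  0.3005,  1.5216,  0.    ,  1.3207, -0.0666]), 'joint_vel': array([-0.    , -0.0007,  0.0002,  0.0004,  0.0002,  0.0012]), 'tau': array([ -0.0007, -53.1808, -35.2741,   0.0708,   0.0244,  -0.0001]), 'ee_pos': array([ 0.213 , -0.5068,  0.2189]), 'eef_rot': array([-3.1405, -0.0001,  0.3978]), 'force': array([-0.5942,  0.6246,  0.4456]), 'moment': array([-0.0032, -0.0482, -0.0451]), 'grip_force': 0.0, 'grip_width': 0.09406029457082006}
scene key 0.64 [293.9 322.2] [0.5397 0.0865 0.0619]
scene key 0.18 [388.5 262.3] [0.704  0.1925 0.0664]
scene notch 0.63 [291.1 305. ] [0.5351 0.1274 0.044 ]
scene stud 0.9 [231.6 321.2] [0.4413 0.0814 0.0825]
scene hub 0.86 [264.2 313.9] [0.4921 0.0979 0.0722]
scene disc 0.58 [230.7 321. ] [0.4397 0.0824 0.0813]
scene disc 0.56 [259.  318.4] [0.484  0.0891 0.0742]
scene tumbler 0.67 [390.6 264.1] [0.7074 0.1895 0.0652]
scene teaspoon 0.59 [246.9 213.7] [0.4511 0.3469 0.0093]
scene teaspoon 0.41 [387.3 264.4] [0.7026 0.1926 0.0595]
top key 0.87 [406.1 266.6] [0.5375 0.086  0.0605]
top notch 0.82 [385.5 267.6] [0.5385 0.1177 0.0394]
top stud 0.63 [409.7 327.8] [0.4391 0.0853 0.0806]
top hub 0.71 [396.9 299.3] [0.4838 0.1032 0.0717]
top disc 0.77 [394.9 299.6] [0.4833 0.1065 0.0726]
top disc 0.41 [322.2 172.4] [0.6897 0.2218 0.0884]
top tumbler 0.92 [319.3 170.9] [0.6925 0.2266 0.0876]
top shaker 0.74 [395.3 189.1] [0.6708 0.0994 0.0502]
top teaspoon 0.84 [248.7 318.7] [0.4549 0.35   0.0117]
key [0.5385 0.0863 0.0615]
notch [0.5358 0.1193 0.0596]
stud [0.4397 0.0848 0.0753]
hub [0.4879 0.1029 0.0606]
disc [0.4606 0.0981 0.0663]
tumbler [ 0.7196  0.2305 -0.0016]
teaspoon [0.4529 0.3506 0.0053]
```

```bash
python3 - <<'E'
import cv2,numpy as np
a=cv2.imread("pics/scene1.png")[250:370,180:350];b=cv2.imread("pics/top1.png")[230:370,320:490]
a=cv2.resize(a,None,fx=2.3,fy=2.3*1,interpolation=3);b=cv2.resize(b,None,fx=2.3,fy=2.3,interpolation=3)
h=max(a.shape[0],b.shape[0]);a=cv2.copyMakeBorder(a,0,h-a.shape[0],0,0,0)
cv2.imwrite("pics/crop1.png",np.hstack([a,b]))
E
```

```text
(no output)
```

View pics/crop1.png

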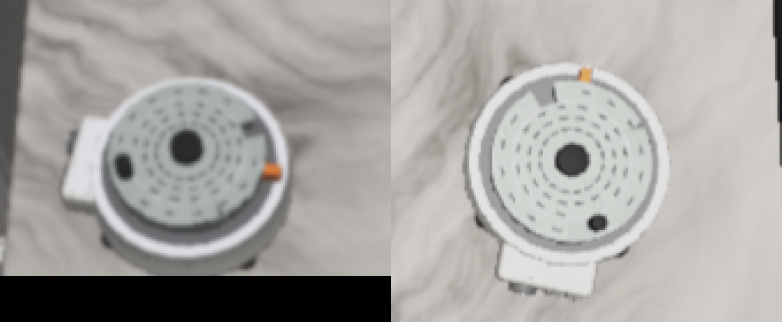

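View pics/scene1.png

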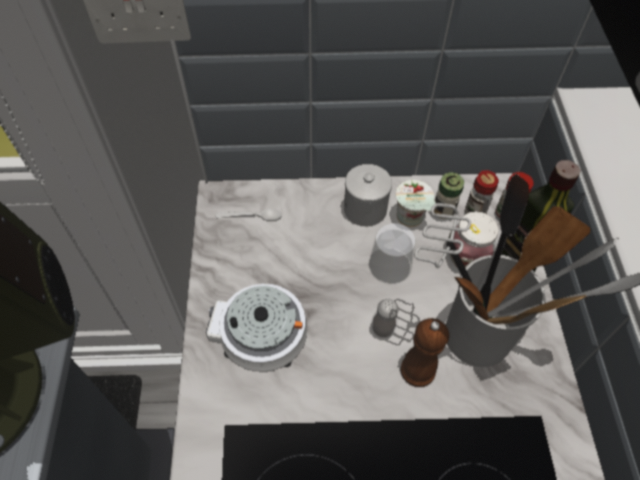

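The crop shows the orange key at top px (404,263), the notch at (387,271), the stud at (410,327) and the hub at (397,299). The disc therefore needs about 31° clockwise, so I push the stud towards +y. I'm moving above it for a close look.

move_arm(
  targets=[
    [-1,4.4,-4.6,0,0,0,0.15],
    [-1,8.8,-9.2,0,0,0,0.3],
    [-1,8.8,-9.2,0,0,0,0.3],
    [-1,8.8,-9.2,0,0,0,0.3],
    [-1,8.8,-9.2,0,0,0,0.3],
    [-1,8.8,-9.2,0,0,0,0.3],
    [-1,8.8,-9.2,0,0,0,0.3],
    [-1,8.8,-9.2,0,0,0,0.3],
    [-1,8.8,-9.2,0,0,0,0.3],
    [-1,8.8,-9.2,0,0,0,0.3],
    [-1,8.8,-9.2,0,0,0,0.3],
    [-1,8.8,-9.2,0,0,0,0.3],
  ],
)

```text
time_s: 2.2
ee_pos: [0.4276, 0.0552, 0.2198]
eef_rot: [3.141, -0.001, 0.098]
force: [1.5, -0.9, 0.6]
grip_width: 0.0015
grip_force: 0.0
```

```bash
cat > meas.py <<'E'
from h import *
import sys
np.set_printoptions(precision=4,suppress=True)
Z=dict(key=.0525,notch=.0605,stud=.0805,hub=.0725)
if len(sys.argv)>2: Z.update(notch=.0525,stud=.0725,hub=.0645)
o=ctrl.get_obs(); print(o["ee_pos"],o["eef_rot"],o["force"],o["time_s"])
P={}
for c in("wrist","top","scene"):
    PP=params(c); im,d=look(c)
    if c=="wrist": cv2.imwrite(f"pics/{sys.argv[1]}.png",im[:,:,::-1])
    for n in Z:
        for q in ctrl.tip_of(c,n)[:1]:
            P.setdefault(n,{})[c]=(ray(c,q["point"],PP),atz(c,q["point"],Z[n],PP)); print(c,n,round(q["score"],2),np.array(q["point"]),P[n][c][1])
    # orange blob centre
    hsv=cv2.cvtColor(im,cv2.COLOR_RGB2HSV); m=cv2.inRange(hsv,(8,150,100),(22,255,255))
    if c=="wrist": m[:, :]=m
    k,l,s,ce=cv2.connectedComponentsWithStats(m)
    for i in range(1,k):
        if s[i,4]>20:
            w=atz(c,ce[i],.0525,PP)
            if np.hypot(w[0]-.488,w[1]-.1)<.09: print(c,"orange",s[i],w)
    if all(n in P and c in P[n] for n in("hub","stud")):
        v=P["hub"][c][1]-P["stud"][c][1]; print(c,"disc ang (hub-stud)",np.degrees(np.arctan2(v[1],v[0])),np.hypot(*v[:2]))
    for n in("key","notch"):
        if n in P and "hub" in P and c in P[n] and c in P["hub"]:
            v=P[n][c][1]-P["hub"][c][1]; print(c,n,"ang",np.degrees(np.arctan2(v[1],v[0])),np.hypot(*v[:2]))
for n in P:
    if len(P[n])>1: print("tri",n,tri([x[0] for x in P[n].values()]))
E
python3 meas.py w1; python3 -c "
from station import ctrl;print(ctrl.camera_params('wrist'))"
```

```text
[0.4276 0.0552 0.2198] [ 3.1415 -0.0009  0.098 ] [ 1.4921 -0.8854  0.6194] 2.2
wrist key 0.8 [289.9 101.6] [0.5346 0.0871 0.0525]
wrist notch 0.75 [254.8  99.3] [0.5327 0.116  0.0605]
wrist stud 0.87 [282.8 212.1] [0.443  0.0841 0.0805]
wrist hub 0.89 [266.4 158.3] [0.4858 0.1017 0.0725]
wrist orange [286  82   4  11  21] [0.5456 0.0901 0.0525]
wrist disc ang (hub-stud) 22.41020601241847 0.04636962158386182
wrist key ang -16.676782069503325 0.05089463543238481
wrist notch ang 16.923996134355466 0.0489971613334665
top key 0.87 [402.7 267.4] [0.5372 0.0906 0.0525]
top notch 0.65 [386.3 264.6] [0.5409 0.118  0.0605]
top stud 0.81 [413.8 327.6] [0.4394 0.079  0.0805]
top hub 0.64 [399.4 298.6] [0.4849 0.0993 0.0725]
top disc ang (hub-stud) 24.141549298140184 0.0498262260145182
top key ang -9.492112645601035 0.05300805441107776
top notch ang 18.435515719450372 0.059010819037286305
scene key 0.64 [289.  321.4] [0.5315 0.0928 0.0525]
scene stud 0.97 [230.6 319.4] [0.4393 0.0856 0.0805]
scene hub 0.84 [259.8 310. ] [0.4849 0.105  0.0725]
scene orange [295 322   6   5  26] [0.5457 0.0873 0.0525]
scene disc ang (hub-stud) 22.988229466511 0.04957102125129682
scene key ang -14.685878909821557 0.048187088750514674
tri key [0.534  0.0891 0.0594]
tri notch [0.5374 0.1173 0.0555]
tri stud [0.4413 0.0818 0.0879]
tri hub [0.4854 0.1005 0.0809]
{'intrinsics': array([[362.96460458,   0.        , 315.3296343 ],
       [  0.        , 362.96460458, 240.13475986],
       [  0.        ,   0.        ,   1.        ]]), 'T_tool_cam': array([[-2.27628236e-03, -9.68914396e-01, -2.47385756e-01,
         7.10932230e-02],
       [ 9.99997324e-01, -2.10329628e-03, -9.63524482e-04,
         6.20208225e-04],
       [ 4.13247202e-04, -2.47387287e-01,  9.68916591e-01,
        -1.65198040e-01],
       [ 0.00000000e+00,  0.00000000e+00,  0.00000000e+00,
         1.00000000e+00]])}
```

View pics/w1.png

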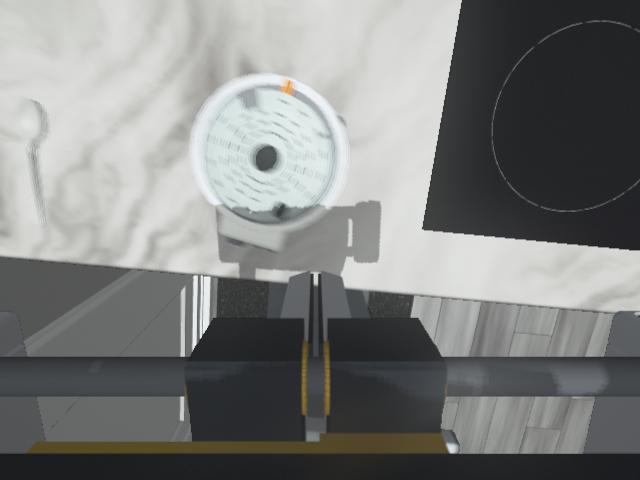

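The wrist view shows the key's orange end at (288,87), the notch at (250,98), the hub at (266,158) and the stud at (281,210), with some motion blur. Key angle is about -11° and disc angle about 22.5°. I'm lowering the closed fingertip beside the stud on its -y side.

move_arm(
  targets=[
    [-1,0.24,0.12,0.4,0,0,0],
    [-1,0.24,0.12,0.9,0,0,0],
    [-1,0.24,0.12,1.4,0,0,0],
    [-1,0.24,0.12,1.9,0,0,0],
    [-1,0.24,0.12,2.3,0,0,0],
    [-1,0.24,0.12,2.6,0,0,0],
    [-1,0.24,0.12,2.76,0,0,0],
    [-1,0.24,0.12,2.76,0,0,0],
    [-1,0.24,0.12,2.76,0,0,0],
  ],
)

```text
time_s: 3.85
ee_pos: [0.4401, 0.0481, 0.082]
eef_rot: [3.142, -0.001, 0.098]
force: [1.2, 0.9, 0.8]
grip_width: 0.0005
grip_force: 0.0
```

```bash
python3 meas.py w2
```

```text
[0.4401 0.0481 0.082 ] [ 3.1415 -0.0007  0.0978] [1.1721 0.9316 0.7613] 3.85
wrist key 0.78 [248.8  90.2] [0.5355 0.0904 0.0525]
wrist notch 0.67 [188.7  89.9] [0.5318 0.1177 0.0605]
wrist stud 0.86 [242.8 286.4] [0.4419 0.0836 0.0805]
wrist hub 0.64 [215.9 192.6] [0.4855 0.1001 0.0725]
wrist orange [248  57  19  26 351] [0.5456 0.0867 0.0525]
wrist disc ang (hub-stud) 20.743619756114654 0.046589011550653495
wrist key ang -11.031597731856632 0.050940724800374614
wrist notch ang 20.70401648397124 0.04957291856454935
top key 0.96 [401.6 266.3] [0.539  0.0924 0.0525]
top notch 0.67 [384.  266.6] [0.5376 0.1218 0.0605]
top hub 0.93 [397.  297.7] [0.4863 0.1031 0.0725]
top key ang -11.535539287942036 0.05376471911114077
top notch ang 20.034625058107753 0.054588720251515524
scene key 0.71 [291.1 321.5] [0.535  0.0925 0.0525]
scene notch 0.95 [291.9 303. ] [0.5369 0.1224 0.0605]
scene stud 0.57 [233.4 320.9] [0.4438 0.0829 0.0805]
scene hub 0.62 [260.5 314.1] [0.4861 0.0976 0.0725]
scene orange [295 322   6   5  26] [0.5457 0.0873 0.0525]
scene disc ang (hub-stud) 19.15511675103897 0.044791308179674354
scene key ang -5.912068189352056 0.0490665182537959
scene notch ang 26.101051373378628 0.05653602207302823
tri key [0.5364 0.0915 0.0538]
tri notch [0.5356 0.1212 0.0584]
tri stud [0.4434 0.0827 0.0823]
tri hub [0.4856 0.102  0.0649]
```

View pics/w2.png

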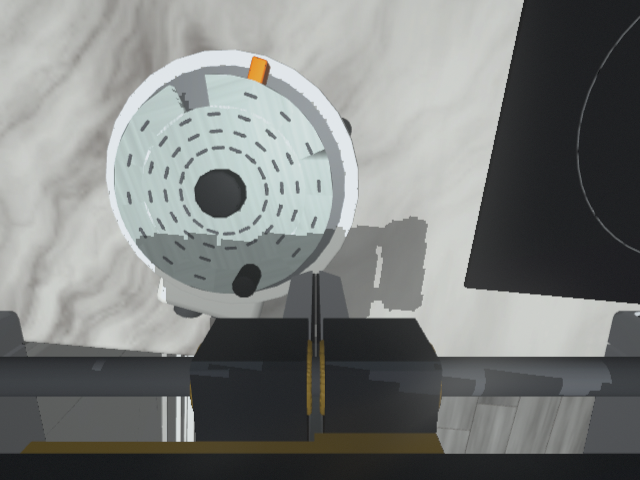

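The wrist view shows the fingertip (about (316,272)) clear to the right of the stud (246,280), with the key at (259,70) and the notch at (192,90). Pushing now.

move_arm(
  targets=[
    [-1,0,-0.06,0,0,0,0],
    [-1,0,-0.13,0,0,0,0],
    [-1,0,-0.2,0,0,0,0],
    [-1,0,-0.26,0,0,0,0],
    [-1,0,-0.32,0,0,0,0],
    [-1,0,-0.37,0,0,0,0],
    [-1,0,-0.42,0,0,0,0],
    [-1,0,-0.47,0,0,0,0],
    [-1,0,-0.52,0,0,0,0],
    [-1,0,-0.57,0,0,0,0],
    [-1,0,-0.62,0,0,0,0],
    [-1,0,-0.62,0,0,0,0],
  ],
)

```text
time_s: 5.8
ee_pos: [0.4368, 0.0793, 0.0815]
eef_rot: [-3.141, -0.0, 0.098]
force: [-0.6, -0.2, -0.2]
grip_width: 0.0003
grip_force: 0.0
```

```bash
python3 meas.py w3
```

```text
[0.4368 0.0793 0.0815] [-3.1415 -0.0002  0.098 ] [-0.6246 -0.1784 -0.2284] 5.8
wrist key 0.65 [313.3  88.1] [0.5361 0.0895 0.0525]
wrist stud 0.87 [275.4 287.6] [0.4397 0.0988 0.0805]
wrist hub 0.68 [279.2 195. ] [0.484  0.1009 0.0725]
wrist orange [310  56  20  28 373] [0.5452 0.087  0.0525]
wrist disc ang (hub-stud) 2.678765731314266 0.04432051857003596
wrist key ang -12.322763470023723 0.05336217309253267
top key 0.59 [398.6 268.3] [0.5357 0.0973 0.0525]
top notch 0.59 [395.8 267.3] [0.5364 0.1027 0.0605]
top hub 0.62 [398.8 297.8] [0.4861 0.1003 0.0725]
top key ang -3.3701403501402063 0.0496371560617429
top notch ang 2.7540248590861953 0.050294091283036954
scene key 0.9 [292.9 322. ] [0.5379 0.0915 0.0525]
scene notch 0.7 [289.2 310.6] [0.5323 0.1085 0.0605]
scene stud 0.78 [229.4 312. ] [0.4368 0.0989 0.0805]
scene hub 0.69 [260.8 313. ] [0.4866 0.0995 0.0725]
scene orange [294 322   7   5  30] [0.545  0.0875 0.0525]
scene disc ang (hub-stud) 0.7168374033685689 0.04984622779156306
scene key ang -8.891943022555868 0.051917069376951536
scene notch ang 11.114640994884244 0.04655867705056631
tri key [0.5371 0.0936 0.0457]
tri stud [0.4373 0.0997 0.0774]
tri hub [0.4856 0.1003 0.0721]
tri notch [0.5338 0.1034 0.0711]
```

move_arm(
  targets=[
    [-1,0,-0.03,0,0,0,0],
    [-1,0,-0.06,0,0,0,0],
    [-1,0,-0.1,0,0,0,0],
    [-1,0,-0.14,0,0,0,0],
    [-1,0,-0.18,0,0,0,0],
    [-1,0,-0.21,0,0,0,0],
    [-1,0,-0.21,0,0,0,0],
    [-1,0,-0.21,0,0,0,0],
  ],
)

```text
time_s: 7.35
ee_pos: [0.4358, 0.0896, 0.0815]
eef_rot: [-3.141, -0.0, 0.098]
force: [0.4, -0.1, 0.0]
grip_width: 0.0005
grip_force: 0.0
```

```bash
python3 meas.py w4; python3 -c "
import cv2;a=cv2.imread('pics/w4.png')[30:320,200:460];cv2.imwrite('pics/w4c.png',cv2.resize(a,None,fx=2,fy=2,interpolation=2))"
```

```text
[0.4358 0.0896 0.0815] [-3.1415 -0.0001  0.0979] [ 0.3662 -0.1489  0.0036] 7.35
wrist stud 0.93 [277.5 286.4] [0.4394 0.1081 0.0805]
wrist hub 0.62 [298.5 194.7] [0.4839 0.1019 0.0725]
wrist orange [324  56  27  50 734] [0.5398 0.0883 0.0525]
wrist disc ang (hub-stud) -7.875912355985296 0.04500059858747073
top key 0.63 [403.3 269.8] [0.5332 0.0897 0.0525]
top notch 0.97 [403.4 266.7] [0.5373 0.0903 0.0605]
top stud 0.49 [398.1 299.9] [0.4823 0.1023 0.0805]
top hub 0.56 [396.4 298.6] [0.4849 0.1041 0.0725]
top disc ang (hub-stud) 35.5525291256588 0.003137239624209666
top key ang -16.55982874510499 0.05040257710230351
top notch ang -14.697872682202345 0.054212642026379494
scene key 0.71 [293.8 325.4] [0.5393 0.0853 0.0525]
scene notch 0.91 [289.9 317.3] [0.5333 0.0962 0.0605]
scene stud 0.79 [228.8 308.4] [0.4355 0.1054 0.0805]
scene hub 0.59 [260.5 312.2] [0.4861 0.101  0.0725]
scene orange [291 321  10   6  38] [0.5436 0.0884 0.0525]
scene disc ang (hub-stud) -5.008762638598945 0.050783430284747
scene key ang -16.41873688259352 0.05544734033133997
scene notch ang -5.749078764145181 0.047444291992852605
tri stud [0.4579 0.1003 0.1137]
tri hub [0.4848 0.1029 0.0688]
tri key [0.5367 0.0892 0.0431]
tri notch [0.5348 0.0913 0.0712]
```

View pics/w4c.png

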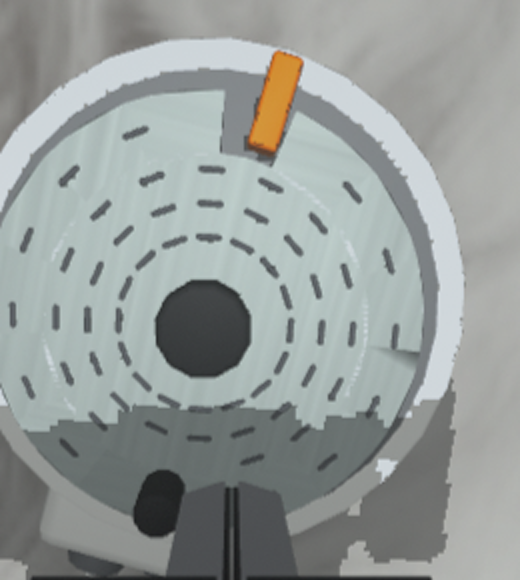

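```bash
python3 - <<'E'
from h import *
P=params("wrist")
f=lambda x,y,z:atz("wrist",(x/2+200,y/2+30),z,P)[:2]
k=[f(249,149,.0525),f(278,152,.0525),f(275,51,.0525),f(303,57,.0525)]
ki=(k[0]+k[1])/2;ko=(k[2]+k[3])/2;u=(ko-ki);print("keylen",np.hypot(*u),np.degrees(np.arctan2(u[1],u[0])))
u/=np.hypot(*u);c=ki-.045*u;print("axis",c)
h=f(203,328,.0725);print("hub",h)
s=(f(160,490,.0805));a=lambda p,q=c:np.degrees(np.arctan2(*(p-q)[::-1]))
print("key from hub",a((ki+ko)/2,h))
for n,x,y in("bl",221,152),("br",273,163),("rl",222,90),("rr",297,110):
    p=f(x,y,.0605);print(n,a(p),a(p,h),np.hypot(*(p-c)))
E
```

```text
keylen 0.02303304230708738 -9.594622419925408
axis [0.48353112 0.09708339]
hub [0.48442517 0.10039106]
key from hub -13.068130601377264
bl 4.002459272898362 -0.49531837925381594 0.042275732090491784
br -13.541378670270506 -18.20984390859932 0.042037285990504436
rl 4.076993523198901 0.7110083781003282 0.05614233842171869
rr -14.944691925165161 -18.49866856638986 0.05517833668482154
```

The crop shows the key sitting right of centre in the notch: key (249–303, 51–152), notch from x=221 to 273 at its bottom. About 4° more is needed, roughly 3.4 mm at the stud.

move_arm(
  targets=[
    [-1,0,-0.02,0,0,0,0],
    [-1,0,-0.04,0,0,0,0],
    [-1,0,-0.06,0,0,0,0],
    [-1,0,-0.07,0,0,0,0],
    [-1,0,-0.07,0,0,0,0],
    [-1,0,-0.07,0,0,0,0],
  ],
)

```text
time_s: 8.7
ee_pos: [0.4354, 0.093, 0.0814]
eef_rot: [-3.142, 0.0, 0.098]
force: [0.9, -0.5, 0.3]
grip_width: 0.0004
grip_force: 0.1
```

```bash
python3 - <<'E'
from h import *
print(ctrl.get_obs()["ee_pos"])
im,d=look("wrist");a=im[30:320,200:460,::-1];cv2.imwrite('pics/w5c.png',cv2.resize(a,None,fx=2,fy=2,interpolation=2))
E
```

```text
[0.43539239 0.09298916 0.08144277]
```

View pics/w5c.png

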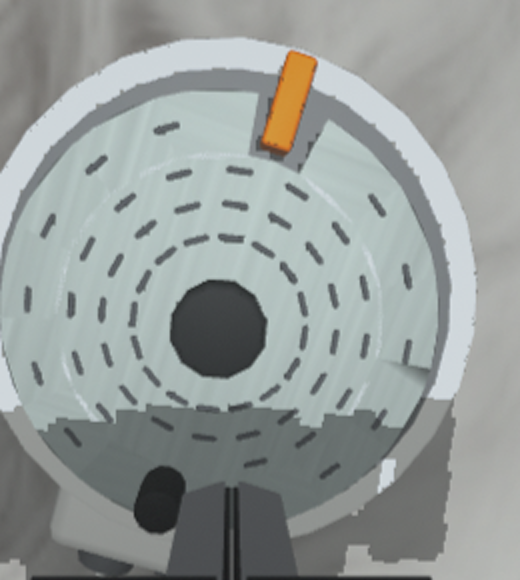

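```bash
python3 - <<'E'
from h import *
P=params("wrist")
f=lambda x,y,z:atz("wrist",(x/2+200,y/2+30),z,P)[:2]
k=[f(263,149,.0525),f(292,152,.0525),f(289,51,.0525),f(317,58,.0525)]
ki=(k[0]+k[1])/2;ko=(k[2]+k[3])/2;u=(ko-ki);print("keylen",np.hypot(*u),np.degrees(np.arctan2(u[1],u[0])))
u/=np.hypot(*u);n=np.array([-u[1],u[0]])
h=f(218,328,.0725);print("hub",h,"lateral",(h-ki)@n)
for m,x,y in("bl",252,153),("br",302,172),("rl",258,92),("rr",327,120):
    p=f(x,y,.0605);print(m,(p-ki)@u+.045,(p-ki)@n)
E
```

```text
keylen 0.02289640727072803 -9.416555599516325
hub [0.48437648 0.10032072] lateral 0.0034817902012620585
bl 0.041921819085825034 0.006056005080170176
br 0.04084077940318227 -0.006855554902818513
rl 0.055455627952310904 0.008284789715265086
rr 0.05372089602759665 -0.009324401740267605
```

The key is now centred in the notch (lateral offset about 0.4 mm, sides parallel). I'm backing off the stud, lifting and moving over the hub.

move_arm(
  targets=[
    [-1,0,0.1,0,0,0,0],
    [-1,0,0.3,0,0,0,0],
    [-1,0,0.4,0,0,0,0],
    [-1,0,0.4,-0.4,0,0,0],
    [-1,0,0.4,-0.8,0,0,0],
    [-1,0,0.4,-0.9,0,0,0],
    [-1,0.4,0.2,-0.9,0,0,0],
    [-1,0.8,0,-0.9,0,0,0],
    [-1,1.01,-0.05,-0.9,0,0,0],
    [-1,1.01,-0.05,-0.7,0,0,0],
    [-1,1.01,-0.05,-0.4,0,0,0],
    [-1,1.01,-0.05,-0.22,0,0,0],
  ],
)

```text
time_s: 9.95
ee_pos: [0.4842, 0.0998, 0.0905]
eef_rot: [3.141, 0.002, 0.098]
force: [-0.7, -0.4, -0.6]
grip_width: 0.0006
grip_force: 0.0
```

```bash
python3 - <<'E'
from h import *
o=ctrl.get_obs();print(o["ee_pos"],o["force"],o["time_s"])
ims=[]
for c,(x,y,w,h) in dict(wrist=(200,100,260,220),top=(340,240,110,110),scene=(205,270,110,110)).items():
    im,d=look(c);ims.append(cv2.resize(im[y:y+h,x:x+w,::-1],(260,260) if c!="wrist" else (260,220),interpolation=2))
ims[0]=cv2.copyMakeBorder(ims[0],0,40,0,0,0)
cv2.imwrite("pics/w6.png",np.hstack(ims))
E
```

```text
[0.48417519 0.09978414 0.09053344] [-0.68365144 -0.40208333 -0.57993576] 9.95
```

View pics/w6.png

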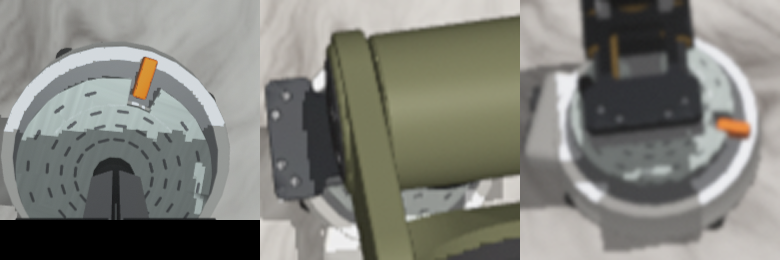

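The fingertip is over the hub (about (113,165) in the left panel) and the key (145,78) is still inside the notch. Pressing gently.

move_arm(
  targets=[
    [-1,0,0,0.03,0,0,0],
    [-1,0,0,0.06,0,0,0],
    [-1,0,0,0.08,0,0,0],
    [-1,0,0,0.1,0,0,0],
    [-1,0,0,0.12,0,0,0],
    [-1,0,0,0.14,0,0,0],
    [-1,0,0,0.14,0,0,0],
    [-1,0,0,0.14,0,0,0],
  ],
)

```text
time_s: 10.9
ee_pos: [0.4855, 0.1004, 0.0856]
eef_rot: [-3.142, -0.0, 0.098]
force: [-1.5, 0.5, 3.7]
grip_width: 0.0004
grip_force: 1.9
```

move_arm(
  targets=[
    [-1,0,0,0.02,0,0,0],
    [-1,0,0,0.04,0,0,0],
    [-1,0,0,0.06,0,0,0],
    [-1,0,0,0.08,0,0,0],
    [-1,0,0,0.08,0,0,0],
  ],
)

```text
time_s: 11.4
ee_pos: [0.4855, 0.1004, 0.0815]
eef_rot: [-3.142, -0.0, 0.098]
force: [-0.8, -0.1, 2.6]
grip_width: 0.0006
grip_force: 1.6
```

move_arm(
  targets=[
    [-1,0,0,0.02,0,0,0],
    [-1,0,0,0.04,0,0,0],
    [-1,0,0,0.05,0,0,0],
    [-1,0,0,0.06,0,0,0],
    [-1,0,0,0.06,0,0,0],
  ],
)

```text
time_s: 11.9
ee_pos: [0.4856, 0.1004, 0.0788]
eef_rot: [-3.142, -0.0, 0.098]
force: [-3.2, -0.6, 6.9]
grip_width: 0.0003
grip_force: 3.5
```

move_arm(
  targets=[
    [-1,0,0,0.01,0,0,0],
    [-1,0,0,0.02,0,0,0],
    [-1,0,0,0.02,0,0,0],
  ],
)

```text
time_s: 12.2
ee_pos: [0.4857, 0.1004, 0.0786]
eef_rot: [-3.142, -0.001, 0.098]
force: [-7.5, -1.0, 18.9]
grip_width: 0.0005
grip_force: 9.5
```

The force is rising and z has stalled at the home height, so the disc is on its stop. Retreating straight up.

move_arm(
  targets=[
    [-1,0,0,-0.04,0,0,0],
    [-1,0,0,-0.1,0,0,0],
    [-1,0,0,-0.3,0,0,0],
    [-1,0,0,-0.8,0,0,0],
    [-1,0,0,-1.5,0,0,0],
    [-1,-0.5,0,-2.2,0,0,0],
    [-1,-1.1,0,-2.4,0,0,0],
    [-1,-1.5,0,-2.4,0,0,0],
    [-1,-1.5,0,-2.4,0,0,0],
    [-1,-1.5,0,-2.4,0,0,0],
    [-1,-1.5,0,-2.4,0,0,0],
  ],
)

```text
time_s: 13.3
ee_pos: [0.4115, 0.0931, 0.1974]
eef_rot: [3.142, 0.0, 0.098]
force: [-0.3, -0.8, -0.2]
grip_width: 0.0006
grip_force: 0.0
```

```bash
python3 - <<'E'
from h import *
np.set_printoptions(precision=4,suppress=True)
o=ctrl.get_obs();print(o["ee_pos"],o["force"],o["time_s"])
PP=params("wrist");im,d=look("wrist")
for n,z in("hub",.0645),("stud",.0725):
    print(n,[atz("wrist",q["point"],z,PP) for q in ctrl.tip_of("wrist",n)[:1]])
# plate height map: fit plane to points 18-38 mm from hub
v,u=np.mgrid[0:480,0:640];K,Rc,o=PP
X=(Rc@(np.linalg.inv(K)@np.stack([u.ravel(),v.ravel(),np.ones(u.size)])*d.ravel())).T+o
r=np.hypot(X[:,0]-.4855,X[:,1]-.1005);m=(r>.016)&(r<.036)&(X[:,2]>.03)
A=np.c_[X[m,0]-.4855,X[m,1]-.1005,np.ones(m.sum())]
c=np.linalg.lstsq(A,X[m,2],rcond=None)[0];print("plate top plane",c,"median",np.median(X[m,2]))
m=(r>.07)&(r<.073)&(X[:,2]>.03);print("drum rim",np.median(X[m,2]))
hsv=cv2.cvtColor(im,cv2.COLOR_RGB2HSV);k=cv2.inRange(hsv,(8,150,100),(22,255,255)).ravel()>0
k&=r<.08;print("key z",np.median(X[k,2]),k.sum())
cv2.imwrite("pics/w7.png",cv2.resize(im[40:300,180:440,::-1],None,fx=2,fy=2,interpolation=2))
E
```

```text
[0.4115 0.0931 0.1974] [-0.2938 -0.7516 -0.2101] 13.3
hub [array([0.4857, 0.1007, 0.0645])]
stud [array([0.4404, 0.1122, 0.0725])]
plate top plane [-0.0004 -0.      0.0525] median 0.05253984573203929
drum rim 0.2981178703192824
key z 0.2980491320048587 607
```

View pics/w7.png

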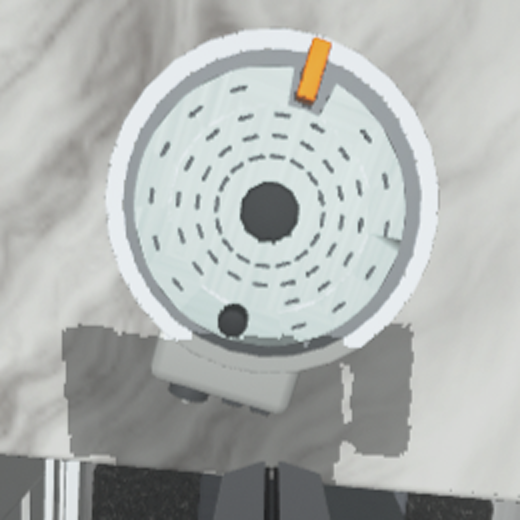

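The key (315,70) lies in the notch. The plate's top is level at 52.5 mm, flush with the key, and the arm is clear of everything. Handing in.

```bash
python3 -c "
from station import ctrl; print(ctrl.hand_in())"
```

```text
the job is handed in; nothing more can be done
None
```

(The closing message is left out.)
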